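# Gauge a gear unit and present the rod for reading

## Task

Check the gear unit's depth: take the gauge rod by its black handle, push it down the slanting guide tube until its collar stops against the tube's mouth, then draw it right out. Hold the rod level with its tip over the white reading plate, about 10 cm above the plate, and finish like that, still holding it steady in the gripper. Leave the screwdriver, the tape roll and the little servo where they lie.

Things in the scene. Friction and masses are not known exactly. Their poses are not given: they have to be found in the camera images.
- gauge: Loose gauge rod, 150 g, lying level, axis 19 mm above the bench, tip roughly towards the robot. Origin: centre of its black block handle, 80 long (x), 24 wide (y), 38 high (z). x runs along the rod to the tip, z up as it lies. Steel collar 38 mm across at x = 40 to 48 mm; then a steel rod 10 mm across to the tip at x = 138 mm, last 5 mm tapered to 6 mm.
- gauge_collar (a point): Centre of the collar's front face, the one that stops on the tube's mouth: 48 mm from the handle's centre along the rod. Axes as the gauge's.
- gauge_tip (a point): The rod's tip, 138 mm from the handle's centre along the rod, 90 mm beyond the collar's face. Axes as the gauge's.
- gear_unit: Fixed gear unit: grey housing, 95 mm high, on an aluminium foot (150 by 120 mm), with a motor 50 mm long standing out at its +y side. Origin on the bench under the housing, z up. The guide tube rises from it towards its +x side, away from the robot.
- guide_tube: The gear unit's fixed steel guide tube, 100 mm long, rising at 35 degrees above level. Origin: centre of its open mouth, 140 mm above the bench; x runs along its axis outwards (up and away from the robot), y is level. Bore 14 mm; the last 12 mm flare to a mouth 26 mm across inside, 34 mm outside, on which the collar stops. The rod goes in along -x.
- plate: The fixed white reading plate, 120 by 120 mm and 6 mm thick, flat on the bench. Origin at the centre of its underside, z up, x and y along its edges.
- screwdriver: Bystander: a loose screwdriver lying on the bench beyond the work, to be left alone.
- tape: Bystander: a loose tape roll 80 mm across and 20 mm high, to be left alone.
- servo: Bystander: a loose little servo motor, 54 by 20 mm and 42 mm high, to be left alone.
Not all that is in view belongs to the job. Leave any yellow look-alike of the gauge alone.

How it is judged:
On the way, in this order (a step that is already met when the one before it is completed fails the run):
1. the gauge rod is in the guide tube with its collar stopped on the mouth (collar face within 3 mm of the mouth, in line with the tube) (x of gauge_collar in the frame of guide_tube below 0.003 m and distance between gauge_collar and guide_tube below 0.006 m and angle between the x axis of gauge and the x axis of guide_tube, either way round below 0.12 rad), for 0.2 s.
2. the rod is drawn right out: its tip clear of the mouth (distance between gauge_tip and guide_tube above 0.1 m), for 0.1 s.
At the end, for the whole second after the job is handed in: The gauge rod is held by the gripper, still and level within 8 degrees, touching neither the gear unit nor the plate, its tip over the reading plate (within the plate's 120 mm square) and 60 to 140 mm above its top (angle between gauge's own x axis and vertical between 1.431 and 1.711 rad and x of gauge_tip in the frame of plate between -0.06 and 0.06 m and y of gauge_tip in the frame of plate between -0.06 and 0.06 m and z of gauge_tip in the frame of plate between 0.066 and 0.146 m and contact force between gauge and the fingers above 2 N and contact force between gauge and gear_unit below 0.2 N and contact force between gauge and plate below 0.2 N and linear speed of gauge below 0.03 m/s and angular speed of gauge below 0.2 rad/s); the arm keeps its last pose, push and grip.
It fails at once if the screwdriver is moved more than 30 mm (distance of screwdriver from where it was at the start of the episode above 0.03 m).
It fails at once if the tape roll is moved more than 30 mm (distance of tape from where it was at the start of the episode above 0.03 m).
It fails at once if the servo is moved more than 30 mm (distance of servo from where it was at the start of the episode above 0.03 m).
It also fails if it takes over 53 s, if anything falls off the work surface, if the arm or the gripper's body presses on something with over 40 N, if the wrist force passes 120 N, or if a joint passes its speed limit or range.

## Robot

A 6-joint arm with a two-finger parallel gripper is mounted at the origin on the work surface. World frame = base frame: x ahead of the robot, y to its left, z up, the work surface at z = 0. Lengths are in m, angles in rad, forces in N, time in s.
With the tool pointing down it reaches from about 0.275 to 0.875 m from the base axis. Payload 12.5 kg.
Tool frame: the origin (TCP) lies at the very end of the fingers, on their centre line; the grasp point (between the pads) lies 19 mm behind it; z points along the fingers, y is the line along which they close (so a half turn about z gives the same grasp; the last joint's range is limited). The gripper opens to 85 mm and grips with 20 to 120 N. Pads are 22 mm wide; open, the fingers measure 114 mm over their backs; the gripper's body (76 mm by 85 mm) begins 54 mm behind the grasp point. The pads swing forward as they close: fully open they stand 13 mm farther back than shut.
Start: joints at [1.174, 0.351, 1.652, -0, 1.139, -0.085], TCP at [0.169, 0.523, 0.231] pointing down, gripper open.
Joint ranges: [-2.75, 2.75], [-0.79, 2.1], [0.01, 2.65], [-1.57, 4.71], [0.07, 3.14], [-2.87, 2.87]. Speed limits (rad/s): [2.22, 2.22, 2.79, 3.14, 3.14, 3.14].

## Interface

Orientations are given as a 3x3 rotation matrix whose columns are the frame's x, y, z axes.
In Python, from bench import manip gives the robot as it stands. Calls block until the motion is done:
- manip.move_ptp(position, orientation): joint-space move of the TCP to a pose.
- manip.move_l(position, attitude=None, max_speed=0.15): straight line of the TCP; attitude=None keeps the orientation; max_speed is the mean speed in m/s.
- manip.move_j(angles): joint-space move.
- manip.set_gripper(opening, effort=None): opening from 0.0 (shut) to 1.0 (fully open); effort is the grip in N (None keeps the last); returns when the fingers have stopped.
- manip.dwell(seconds).
- manip.inverse_kinematics(position, orientation): joint angles nearest the present ones, or None.
- manip.grab_frame(name): name is "scene" or "top" or "wrist"; returns (picture, depth): 400x640x3 uint8, red, green, blue; 400x640 float32, m along the optical axis (not along the pixel's ray), 0 where there is no reading.
- manip.get_calibration(name): a dict with "camera_matrix" (3x3 intrinsics, pixels), "R" (3x3) and "t" (3): a world point X has camera coordinates R X + t. Camera axes: x right, y down, z forward; pixel columns grow to the right and rows downward; lengths in m; the calibration is good to about 2 mm. A picture is of the moment at which its call begins: read the wrist's pose just before it. get_calibration takes no time and is no camera call; for the wrist camera it gives the pose at the moment of the call.
A pose or a line that the arm cannot do raises manip.Unreachable and nothing moves.
- manip.sign_off(): hands the job in; it is judged then, once.
Trained networks look in the newest picture that a camera, given by its name, has taken for a name from the list of things; names that differ only in an ending like _2 or _b are one class to them, and where a whole thing is asked for, a point or a joint stands for the part that bears it (a point fixed in the world has none). Each returns a list of dicts, best first, with "confidence" (0 to 1); they miss things now and then, are a little off and sometimes report something else, mostly with a low value. They report only what shows in the picture. A call takes as long as a camera call. They do not tell look-alikes from the thing itself.
- manip.look_for(camera, name): "at" ([x, y, z] in m, in world coordinates, good to about 4 mm: the middle of the surface that is visible of it).
Readings, each from a call of its own:
- manip.current_time(): time.
- manip.current_qpos(): joint angles.
- manip.current_joint_vel(): joint speeds.
- manip.current_joint_torque(): joint torques, N m.
- manip.current_ee_pos(): TCP position.
- manip.current_tcp_rot(): TCP orientation.
- manip.current_force(): force on the tool from outside, world axes, zero at the start.
- manip.current_ft_torque(): the same for the moment, N m.
- manip.current_grip_width(): opening from 0.0 (shut) to 1.0 (fully open).
- manip.current_grip_force(): force on a finger pad.
Only numpy, scipy, OpenCV 4.12 (cv2) and the standard library are available. Lean on these libraries where they do the work, as an engineer would, in place of code of your own. Each camera call takes 0.05 s, during which the arm holds its last target. There are 200 camera calls.

## Working session

There is one attempt and no reset: what is moved stays moved. The work goes in short steps, each a Python script; the robot and the scene stay as the last script left them, time stands still between calls to the robot, and variables do not carry over. Pictures are saved under pics/ and viewed, at most 10 in all, crops included, and the job is handed in when it is done.

```bash
mkdir -p pics; cat > h.py <<'E'
from bench import manip
import numpy as np, cv2
np.set_printoptions(precision=4,suppress=True)
def cloud(name):
    im,d=manip.grab_frame(name); c=manip.get_calibration(name)
    K,R,t=map(np.array,(c["camera_matrix"],c["R"],c["t"]))
    v,u=np.mgrid[:400,:640]
    P=np.stack([(u-K[0,2])/K[0,0]*d,(v-K[1,2])/K[1,1]*d,d],-1)
    W=(P-t)@R
    W[d==0]=np.nan
    return im,W
def save(im,n): cv2.imwrite("pics/"+n,im[...,::-1])
E
python3 - <<'E'
from h import *
ims=[]
for n in("scene","top"):
    im,W=cloud(n); save(im,n+"0.png"); np.savez("/tmp/"+n,im=im,W=W)
    c=manip.get_calibration(n);R=np.array(c["R"]);print(n,-R.T@c["t"],c["camera_matrix"][0][0])
    for o in("gauge","gear_unit","guide_tube","plate","screwdriver","tape","servo"):
        print(o,[(np.round(x["at"],3).tolist(),round(x["confidence"],2)) for x in manip.look_for(n,o)])
print(manip.current_time())
E
```

```text
scene [0.9097 0.65   0.6962] 374.1454762762056
gauge [([0.387, 0.014, 0.022], 0.92), ([0.585, -0.02, 0.022], 0.76), ([0.607, 0.134, 0.023], 0.68), ([0.686, -0.255, 0.018], 0.65), ([0.531, 0.418, 0.034], 0.61)]
gear_unit [([0.415, -0.191, 0.058], 0.73)]
guide_tube [([0.458, -0.212, 0.123], 0.64)]
plate [([0.396, 0.206, 0.007], 0.86)]
screwdriver [([0.761, 0.015, 0.019], 0.8), ([0.46, -0.209, 0.124], 0.41)]
tape [([0.685, -0.252, 0.02], 0.66)]
servo [([0.643, 0.297, 0.03], 0.83)]
top [0.4239 0.0784 1.3591] 450.20296761717344
gauge [([0.37, 0.01, 0.036], 0.95), ([0.601, 0.128, 0.036], 0.67), ([0.517, 0.404, 0.038], 0.64), ([0.572, -0.031, 0.037], 0.59)]
gear_unit []
guide_tube [([0.452, -0.212, 0.131], 0.54)]
plate [([0.389, 0.196, 0.011], 0.6)]
screwdriver [([0.754, 0.005, 0.019], 0.54)]
tape [([0.69, -0.265, 0.022], 0.81)]
servo [([0.574, -0.033, 0.035], 0.5)]
0.8
```

View pics/scene0.png

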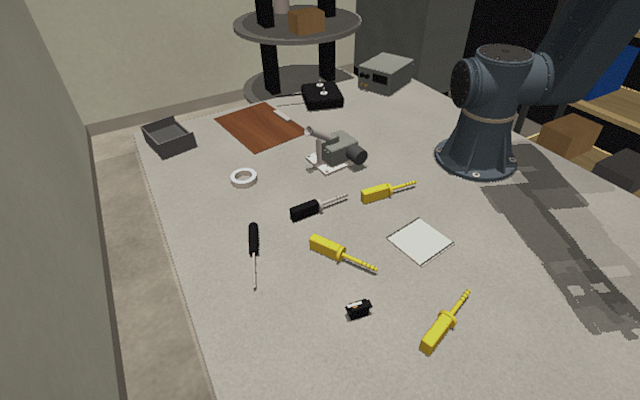

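View pics/top0.png

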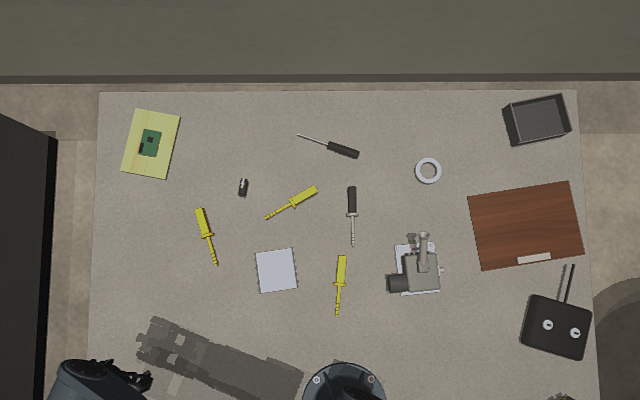

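The real gauge is the black-handled one with its handle at (352,200) in the top view and its tip at (352,245). The three yellow ones are look-alikes. The gear unit is at (420,268), with its tube mouth near (423,237), and the plate is at (276,270). Next I'll fit the poses from the depth data.

```bash
cat > fit.py <<'E'
from h import *
def gauge_fit(W,im,c=(0.585,-0.02),r=0.11):
    m=(np.hypot(W[...,0]-c[0],W[...,1]-c[1])<r)
    h=m&(W[...,2]>.030)&(W[...,2]<.046)&(im.max(-1)<90)
    P=W[h][:,:2]; (cx,cy),(w,l),a=cv2.minAreaRect(P.astype(np.float32))
    return P,(cx,cy),(w,l),a
if __name__=="__main__":
    for n in("top","scene"):
        f=np.load(f"/tmp/{n}.npz");W=f["W"];im=f["im"]
        P,c,s,a=gauge_fit(W,im); u=np.linalg.svd(P-P.mean(0))[2][0] if len(P)<4000 else 0
        print(n,"gauge",len(P),c,s,a,u)
        m=(np.hypot(W[...,0]-.585,W[...,1]+.02)<.16)&(W[...,2]>.008)&(W[...,2]<.05)&(abs(W[...,1]+.02)<.05)&(W[...,0]<.66)
        Q=W[m]; d=Q[:,:2]-Q[:,:2].mean(0);print(" whole",len(Q),Q.min(0),Q.max(0),np.linalg.svd(d,full_matrices=False)[2][0])
        m=(abs(W[...,0]-.43)<.13)&(abs(W[...,1]+.2)<.13)&(W[...,2]>.1)
        Q=W[m]; print(" tube",len(Q),Q.min(0),Q.max(0))
        for z in np.arange(.095,.16,.008):
            q=Q[abs(Q[:,2]-z)<.004]
            if len(q): print("  ",round(z,3),len(q),q.mean(0),q.min(0)[:2],q.max(0)[:2])
        m=(abs(W[...,0]-.39)<.1)&(abs(W[...,1]-.2)<.1)&(im.min(-1)>165 if n=="top" else im.min(-1)>190)
        print(" plate",m.sum(),cv2.minAreaRect(W[m][:,:2].astype(np.float32)))
    im=np.load("/tmp/top.npz")["im"]; save(cv2.resize(im[180:310,330:470],None,fx=4,fy=4,interpolation=cv2.INTER_CUBIC),"crop1.png")
E
python3 fit.py
```

```text
top gauge 201 (0.5966874361038208, 0.018437717109918594) (0.07855802774429321, 0.12575745582580566) 1.5084773302078247 [-0.9978 -0.0662]
 whole 411 [ 0.4271 -0.0534  0.0085] [0.6574 0.0268 0.0453] [-0.9982  0.0594]
 tube 251 [ 0.4109 -0.2335  0.101 ] [ 0.4957 -0.2018  0.1555]
   0.103 26 [ 0.4209 -0.2205  0.104 ] [ 0.4109 -0.2311] [ 0.4386 -0.2111]
   0.111 32 [ 0.4325 -0.219   0.1114] [ 0.4165 -0.2328] [ 0.4496 -0.21  ]
   0.119 35 [ 0.441  -0.2203  0.1188] [ 0.4274 -0.2314] [ 0.4548 -0.211 ]
   0.127 63 [ 0.4673 -0.2194  0.1274] [ 0.4356 -0.2295] [ 0.4957 -0.2077]
   0.135 51 [ 0.4749 -0.2182  0.1342] [ 0.457  -0.2335] [ 0.4927 -0.2037]
   0.143 28 [ 0.4745 -0.2166  0.1429] [ 0.465  -0.2321] [ 0.4866 -0.2018]
   0.151 14 [ 0.4777 -0.2183  0.1503] [ 0.4728 -0.2299] [ 0.4834 -0.2057]
   0.159 2 [ 0.4765 -0.2201  0.1554] [ 0.4752 -0.2229] [ 0.4778 -0.2173]
 plate 1425 ((0.39115750789642334, 0.194549098610878), (0.11811945587396622, 0.10662634670734406), 7.629464626312256)
scene gauge 210 (0.5999936461448669, -0.028462927788496017) (0.07827603071928024, 0.025410354137420654) 0.43424779176712036 [1.     0.0069]
 whole 598 [ 0.4278 -0.0412  0.0082] [0.6393 0.0153 0.0393] [ 0.9958 -0.092 ]
 tube 176 [ 0.418  -0.2289  0.1   ] [ 0.4958 -0.1953  0.1511]
   0.103 20 [ 0.4369 -0.2088  0.1041] [ 0.418  -0.2177] [ 0.4556 -0.2049]
   0.111 24 [ 0.4449 -0.209   0.1108] [ 0.429  -0.2154] [ 0.4644 -0.2047]
   0.119 24 [ 0.4555 -0.2081  0.1184] [ 0.4373 -0.2199] [ 0.4731 -0.2036]
   0.127 48 [ 0.4776 -0.2114  0.1276] [ 0.4489 -0.2263] [ 0.4958 -0.2008]
   0.135 38 [ 0.4786 -0.2126  0.1351] [ 0.4603 -0.2289] [ 0.4937 -0.1953]
   0.143 16 [ 0.4815 -0.217   0.1426] [ 0.4726 -0.2283] [ 0.487  -0.2003]
   0.151 6 [ 0.4804 -0.2124  0.149 ] [ 0.4784 -0.2208] [ 0.4831 -0.2046]
 plate 1444 ((0.3923073709011078, 0.1973714530467987), (0.11807094514369965, 0.10613458603620529), 7.859675407409668)
```

View pics/crop1.png

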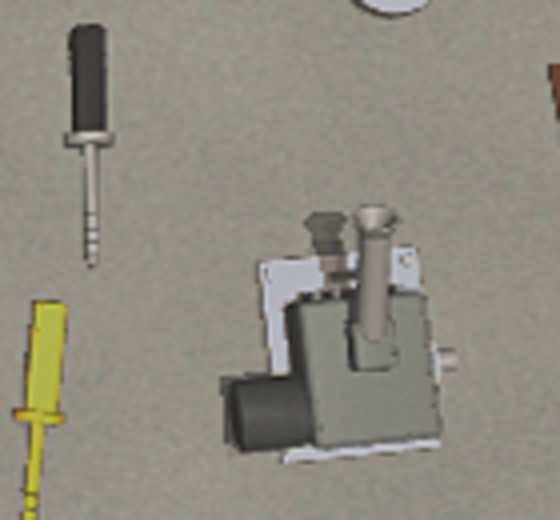

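The crop shows the gauge pointing straight towards the robot: handle (88,80), collar (90,138), tip (92,265). The tube runs from (375,335) to its mouth at (375,215). I'll take close wrist views of the tube and the gauge.

```bash
python3 - <<'E'
from h import *
print(manip.current_tcp_rot())
c=manip.get_calibration("wrist");R=np.array(c["R"]);r=np.array(manip.current_tcp_rot())
o=-R.T@c["t"]; print("cam in tcp",r.T@(o-manip.current_ee_pos()),"axes",(R@r).T,c["camera_matrix"])
D=np.array([[1,0,0],[0,-1,0],[0,0,-1.]])
for s in(1,-1):
    q=manip.inverse_kinematics([.59,-.03,.2],D@np.diag([s,s,1])); print(s,q)
# insertion reach test
t35=np.deg2rad(35)
for yaw in(0,.1):
  for s in(1,-1):
    X=np.array([-np.cos(t35)*np.cos(yaw),-np.cos(t35)*np.sin(yaw),-np.sin(t35)])
    Y=np.array([np.sin(yaw),-np.cos(yaw),0]);Z=np.cross(X,Y)
    Rt=np.stack([X*s,-Y*s,-Z],1)
    p=np.array([.482,-.217,.14])-X*.048-Z*(.006-.019)*-1
    for b in(0,.12): print(yaw,s,b,Z,manip.inverse_kinematics(p-X*b,Rt))
E
```

```text
[[-0.9518  0.3068  0.    ]
 [ 0.3068  0.9518  0.    ]
 [ 0.      0.     -1.    ]]
cam in tcp [ 0.0786 -0.0002 -0.1431] axes [[ 0.0001 -0.9525 -0.3047]
 [ 1.      0.0001 -0.0002]
 [ 0.0003 -0.3047  0.9525]] [[278.6469   0.     324.5948]
 [  0.     278.6469 200.4826]
 [  0.       0.       1.    ]]
1 [-0.1296  0.4567  1.5749 -0.      1.1099  1.4412]
-1 [-0.1296  0.4567  1.5749 -0.      1.1099 -1.7004]
0 1 0 [-0.5736  0.      0.8192] None
0 1 0.12 [-0.5736  0.      0.8192] [-0.5176  0.3654  1.7772  0.5952  0.5308 -2.5357]
0 -1 0 [-0.5736  0.      0.8192] [-0.6296  0.3344  2.0463  0.9747  0.4204  0.101 ]
0 -1 0.12 [-0.5736  0.      0.8192] [-0.5176  0.3654  1.7772  0.5952  0.5308  0.6059]
0.1 1 0 [-0.5707 -0.0573  0.8192] None
0.1 1 0.12 [-0.5707 -0.0573  0.8192] [-0.5187  0.3659  1.7763  0.6515  0.5807 -2.6663]
0.1 -1 0 [-0.5707 -0.0573  0.8192] [-0.6483  0.3432  2.0323  0.9742  0.4912  0.0061]
0.1 -1 0.12 [-0.5707 -0.0573  0.8192] [-0.5187  0.3659  1.7763  0.6515  0.5807  0.4753]
```

```bash
python3 - <<'E'
from h import *
D=np.array([[1,0,0],[0,-1,0],[0,0,-1.]])
for n,p in(("t",[.482,-.217,.24]),("g",[.57,-.03,.13])):
    manip.move_ptp(p,D); manip.dwell(.15)
    im,W=cloud("wrist"); save(im,f"w{n}.png"); np.savez(f"/tmp/w{n}",im=im,W=W)
    for o in("guide_tube","gear_unit") if n=="t" else ("gauge","gauge_collar","gauge_tip"):
        print(o,[(np.round(x["at"],4).tolist(),round(x["confidence"],2)) for x in manip.look_for("wrist",o)])
print(manip.current_time())
a=np.vstack([cv2.imread("pics/wt.png")[:,:],cv2.imread("pics/wg.png")])
cv2.imwrite("pics/both.png",cv2.resize(a,(480,600),interpolation=cv2.INTER_AREA))
E
```

```text
guide_tube [([0.4674, -0.2182, 0.1272], 0.6)]
gear_unit [([0.4078, -0.2146, 0.0755], 0.6)]
gauge [([0.5877, -0.0349, 0.0385], 0.94), ([0.4342, -0.0019, 0.0313], 0.88), ([0.6139, 0.1196, 0.033], 0.6)]
gauge_collar [([0.4309, 0.0004, 0.0307], 0.93), ([0.5846, -0.033, 0.0368], 0.77), ([0.6059, 0.1176, 0.0415], 0.74)]
gauge_tip [([0.6057, 0.1169, 0.0379], 0.92), ([0.4346, -0.0013, 0.0308], 0.84), ([0.5862, -0.032, 0.0409], 0.68)]
5.2167
```

View pics/both.png

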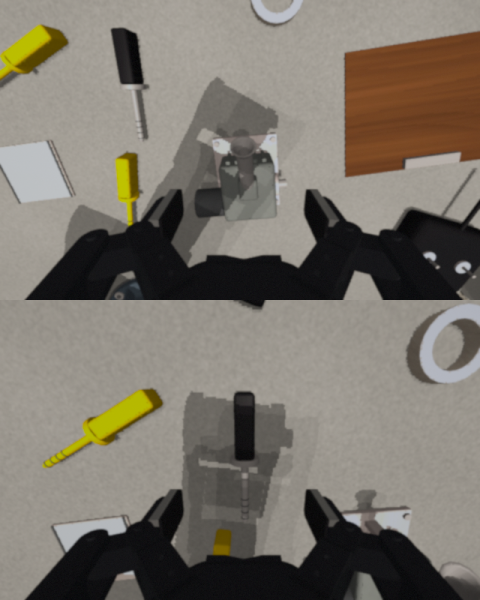

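The wrist views show the tube centred between the fingers with its mouth at about (243,140), and the gauge handle at (244,425) in the lower half. Now I'll fit both precisely.

```bash
python3 - <<'E'
from h import *
from scipy.optimize import least_squares
def frame(yaw):
    c,s=np.cos(np.deg2rad(35)),np.sin(np.deg2rad(35))
    X=np.array([c*np.cos(yaw),c*np.sin(yaw),s]);Y=np.array([-np.sin(yaw),np.cos(yaw),0]);return np.stack([X,Y,np.cross(X,Y)],1)
for n in("top","scene","wt"):
    f=np.load(f"/tmp/{n}.npz");W=f["W"];im=f["im"]
    m=(abs(W[...,0]-.45)<.06)&(abs(W[...,1]+.217)<.035)&(W[...,2]>.09)&(W[...,2]<.165)
    Q=W[m]
    def loc(p): return (Q-[p[0],p[1],.14])@frame(p[2])
    p=np.array([.482,-.217,.08,.011])
    # x found by axis height (fix r unknown), barrel points only
    for _ in range(6):
        L=loc(p); b=(L[:,0]>-.075)&(L[:,0]<-.022)&(np.hypot(L[:,1],L[:,2])<.018)
        def res(v):
            l=loc(v)[b]; return np.hypot(l[:,1],l[:,2])-v[3]
        s=least_squares(res,p,loss="soft_l1",f_scale=.001); p=s.x
    L=loc(p); r=np.hypot(L[:,1],L[:,2]);k=(r<.022)&(L[:,0]>-.02)
    print(n,b.sum(),p,"rms",np.sqrt(np.mean(res(p)**2)),"rim n",k.sum(),"axial pct",np.percentile(L[k,0],[50,80,90,97,100]),"rim y",L[k,1].min(),L[k,1].max(),"face",np.median(L[k&(L[:,0]>-.004),0]) )
for n in("wg","wt"):
    f=np.load(f"/tmp/{n}.npz");W=f["W"];im=f["im"]
    box=(W[...,0]>.42)&(W[...,0]<.66)&(abs(W[...,1]+.03)<.035)
    h=box&(W[...,2]>.0335)&(W[...,2]<.046)&(im.max(-1)<70)
    print(n,h.sum(),cv2.minAreaRect(W[h][:,:2].astype(np.float32)),"z",np.median(W[h][:,2]))
    P=W[h][:,:2];print(" axis",np.linalg.svd(P-P.mean(0))[2][0],P.mean(0))
    h=box&(W[...,2]>.013)&(W[...,2]<.05);P=W[h]
    b=np.arange(.44,.66,.015)
    for a in b:
        q=P[abs(P[:,0]-a)<.0075]
        if len(q)>3: print("  %.3f"%a,len(q),(q[:,1].min()+q[:,1].max())/2,np.ptp(q[:,1]),q[:,2].max())
E
```

```text
top 132 [ 0.4846 -0.2181  0.0839  0.0103] rms 0.0017282572704928184 rim n 106 axial pct [-0.0031  0.0011  0.002   0.0026  0.0037] rim y -0.015710658735075208 0.016267056806422694 face -4.1634387924498305e-05
scene 101 [ 0.4926 -0.2161  0.0803  0.0136] rms 0.0015877930059655697 rim n 80 axial pct [-0.0085 -0.0052 -0.0043 -0.0031 -0.0023] rim y -0.012329408081637473 0.020864215205061015 face -0.003089634154714901
wt 543 [ 0.4852 -0.2159  0.0908  0.0101] rms 0.0005136492484457762 rim n 940 axial pct [-0.0021  0.0018  0.0023  0.0027  0.0033] rim y -0.016039089382332505 0.016057659568908245 face 0.0014584215520930023
wg 2465 ((0.5977959036827087, -0.031820010393857956), (0.08007803559303284, 0.024203911423683167), 0.7031274437904358) z 0.03808466729916162
 axis [-1.     -0.0076] [ 0.6003 -0.032 ]
  0.440 199 -0.0026999369141513315 0.015367025162223269 0.038428705392087606
  0.455 8 -0.03257393633712062 0.004256973195054647 0.022937407809993735
  0.470 98 -0.033141578018192806 0.009633751021255004 0.025824496380433097
  0.485 120 -0.03312700528924041 0.009501254058274795 0.0259524433396127
[... 1273 characters left out ...]
983300299 0.026142870174441953
  0.515 103 -0.033374158915036665 0.010076297438470484 0.026407628713904622
  0.530 104 -0.03327643540421961 0.00960378189721875 0.025767667276288313
  0.545 153 -0.034284638216805746 0.03499932059247023 0.03894531554012881
  0.560 408 -0.034049355717542085 0.03520174508057982 0.040718339352103554
  0.575 382 -0.033457604451243766 0.024427285048510876 0.04040302573815577
  0.590 415 -0.033174738601214684 0.024218046799151596 0.04037477908821444
  0.605 438 -0.032589390110200483 0.024740783266862812 0.04057307136013102
  0.620 454 -0.032743626297943224 0.0245422401202281 0.041217805160588955
  0.635 288 -0.03275459871742546 0.0251387798392676 0.04053264235020994
```

```bash
cat >> h.py <<'E'
def Rg(yaw,pitch):  # tool rotation for gauge pointing back (-x) with tube yaw, dipping by pitch
    c,s=np.cos(pitch),np.sin(pitch)
    X=-np.array([c*np.cos(yaw),c*np.sin(yaw),s]);Y=np.array([np.sin(yaw),-np.cos(yaw),0]);Z=np.cross(X,Y)
    return np.stack([-X,Y,-Z],1)
E
python3 - <<'E'
from h import *
R0=Rg(.010,0); print(R0)
manip.move_ptp([.5975,-.032,.06],R0)
manip.move_l([.5975,-.032,.004],max_speed=.08)
print(manip.current_ee_pos(),manip.current_force())
manip.set_gripper(0.0,90)
print("w",manip.current_grip_width(),manip.current_grip_force(),manip.current_force())
manip.move_l([.5975,-.032,.22])
yaw=.088; R=Rg(yaw,np.deg2rad(35)); m=np.array([.4855,-.2165,.14]); tx=R[:,0]
g=m+tx*(.138+.04)          # handle centre
manip.move_ptp(g+R[:,2]*.015,R); manip.dwell(.2)
print(manip.current_ee_pos(),g+R[:,2]*.015,manip.current_force(),manip.current_time(),manip.current_qpos())
im,W=cloud("wrist"); save(im,"ins0.png"); np.savez("/tmp/ins0",im=im,W=W,R=manip.current_tcp_rot(),p=manip.current_ee_pos())
E
```

```text
[[ 1.    0.01  0.  ]
 [ 0.01 -1.   -0.  ]
 [ 0.    0.   -1.  ]]
[ 0.5978 -0.032   0.0042] [-0.2192  0.9742 -0.1184]
w 0.2727461897930645 88.2441508769989 [-0.4762  0.4037  4.1712]
[ 0.6397 -0.2017  0.2297] [ 0.6393 -0.2029  0.2298] [ 0.1951  0.2838 -1.8601] 9.7167 [-0.5025  0.3798  1.7437  0.6208  0.5832  0.5289]
```

View pics/ins0.png

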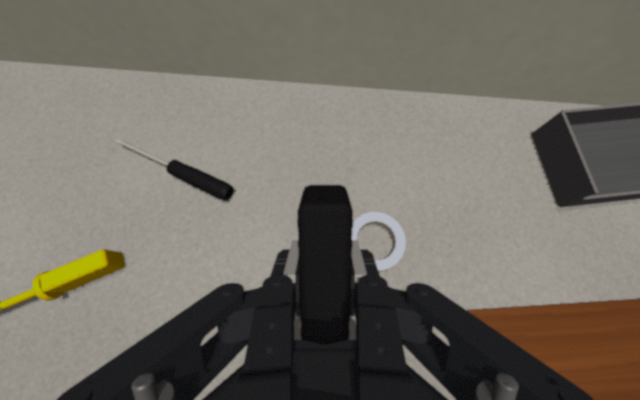

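The gauge is held squarely in the pads (handle at (325,265)), but the wrist camera can't see the rod. I'll check the rod line against the tube from the fixed cameras.

```bash
python3 - <<'E'
from h import *
m=np.array([.4855,-.2165,.14]); R=Rg(.088,np.deg2rad(35)); F=np.stack([R[:,0],-R[:,1],-R[:,2]],1)
out=[]
for n in("top","scene"):
    im,W=cloud(n); L=(W-m)@F
    for lab,a,b,rr in(("tube",-.07,-.02,.016),("rod",.048,.122,.014)):
        k=(L[...,0]>a)&(L[...,0]<b)&(np.hypot(L[...,1],L[...,2])<rr)
        q=L[k]; print(n,lab,len(q))
        if len(q)<10: continue
        for c in np.linspace(a,b,5)[:-1]:
            s=q[(q[:,0]>=c)&(q[:,0]<c+(b-a)/4)]
            if len(s): print("  ax %.3f n%d y mid %.4f mean %.4f w %.4f  z mean %.4f max %.4f"%(s[:,0].mean(),len(s),(s[:,1].min()+s[:,1].max())/2,s[:,1].mean(),np.ptp(s[:,1]),s[:,2].mean(),s[:,2].max()))
    k=(L[...,0]>.02)&(L[...,0]<.13)&(np.hypot(L[...,1],L[...,2])<.02); print("  tip ax",L[k][:,0].min() if k.any() else None)
    x=im[200:280,380:460] if n=="top" else im[100:180,270:370]
    out.append(cv2.resize(x,(480,480) if n=="top" else (300,480),interpolation=cv2.INTER_CUBIC) if 0 else cv2.resize(x,None,fx=4,fy=4,interpolation=cv2.INTER_CUBIC))
save(np.hstack(out),"chk.png")
E
```

```text
top tube 0
top rod 33
  ax 0.061 n1 y mid 0.0025 mean 0.0025 w 0.0000  z mean -0.0004 max -0.0004
  ax 0.076 n12 y mid 0.0020 mean 0.0025 w 0.0062  z mean 0.0033 max 0.0081
  ax 0.093 n19 y mid 0.0009 mean 0.0022 w 0.0077  z mean 0.0038 max 0.0073
  ax 0.104 n1 y mid 0.0043 mean 0.0043 w 0.0000  z mean 0.0004 max 0.0004
  tip ax 0.060973998278560364
scene tube 82
  ax -0.064 n19 y mid 0.0085 mean 0.0105 w 0.0117  z mean -0.0011 max 0.0080
  ax -0.051 n18 y mid 0.0093 mean 0.0113 w 0.0116  z mean -0.0004 max 0.0078
  ax -0.039 n23 y mid 0.0081 mean 0.0107 w 0.0131  z mean -0.0018 max 0.0075
  ax -0.027 n22 y mid 0.0073 mean 0.0105 w 0.0120  z mean -0.0011 max 0.0078
scene rod 77
  ax 0.058 n19 y mid 0.0073 mean 0.0073 w 0.0056  z mean -0.0011 max 0.0033
  ax 0.076 n19 y mid 0.0073 mean 0.0075 w 0.0076  z mean -0.0012 max 0.0031
  ax 0.093 n19 y mid 0.0073 mean 0.0073 w 0.0062  z mean -0.0007 max 0.0035
  ax 0.111 n20 y mid 0.0072 mean 0.0067 w 0.0070  z mean -0.0011 max 0.0033
  tip ax 0.04486833272689111
```

View pics/chk.png

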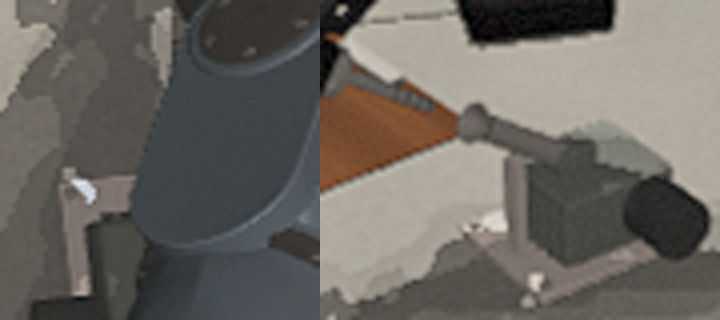

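The scene crop shows the rod (left, (400,90)) coming in line with the tube (mouth at (475,122)). The cloud offsets agree to about 1 mm and are parallel. I'll insert in force-watched steps.

```bash
cat > ins.py <<'E'
from h import *
R=Rg(.088,np.deg2rad(35)); m=np.array([.4855,-.2165,.14]); ax=R[:,0]
base=m+R[:,2]*.015
def go(d,off,sp): manip.move_l(base+ax*(d+.048)+off,R,max_speed=sp)
if __name__=="__main__":
    off=np.zeros(3); f0=np.array(manip.current_force())
    go(.10,off,.1); d=.10
    while d>-.006:
        d-= .008 if d>.012 else .0015
        go(d,off,.07 if d>.012 else .04)
        f=R.T@(np.array(manip.current_force())-f0)
        e=R.T@(np.array(manip.current_ee_pos())-base)-[.048,0,0]
        print("%.4f"%d,"f",f,"e",e)
        if f[0]>25 or np.linalg.norm(f)>50: break
        if abs(f[1:]).max()>3: off=off+R[:,1]*np.clip(f[1]*6e-5,-.001,.001)+R[:,2]*np.clip(f[2]*6e-5,-.001,.001)
    np.save("/tmp/off",off); manip.dwell(.3)
    print(R.T@off,manip.current_ft_torque(),manip.current_grip_width(),manip.current_time())
E
python3 ins.py
```

```text
0.0920 f [-0.9841 -1.2881 -1.4669] e [ 0.0924  0.0001 -0.    ]
0.0840 f [-1.202  -0.8608 -0.8757] e [ 0.0841  0.     -0.    ]
0.0760 f [-1.1699 -0.8643 -1.9   ] e [0.0761 0.     0.    ]
0.0680 f [-0.2561 -0.6292 -0.1331] e [ 0.0681  0.     -0.    ]
0.0600 f [-1.0762 -0.1685 -1.0616] e [0.0601 0.     0.    ]
0.0520 f [ 0.3162 -0.4523 -1.1426] e [0.052 0.    0.   ]
0.0440 f [-0.8482 -0.1559 -0.8384] e [ 0.0441  0.     -0.    ]
0.0360 f [-0.1261  0.1546 -1.5241] e [ 0.0362  0.0001 -0.    ]
0.0280 f [-0.8746 -0.1289 -0.2931] e [ 0.0282  0.0001 -0.    ]
0.0200 f [-0.839  -1.0294 -0.804 ] e [ 0.0202  0.0001 -0.    ]
0.0120 f [-0.6382 -1.104  -1.3525] e [ 0.0121  0.0001 -0.    ]
0.0105 f [-0.5275 -1.4549 -1.4121] e [0.0106 0.     0.    ]
0.0090 f [-0.5981 -0.7119 -0.5219] e [ 0.009  0.    -0.   ]
0.0075 f [-0.6049 -0.2982 -0.2719] e [ 0.0074 -0.      0.    ]
0.0060 f [-0.5601 -0.4262 -0.6325] e [ 0.0059 -0.      0.    ]
0.0045 f [-0.8193 -0.6381 -1.3125] e [ 0.0044 -0.      0.    ]
0.0030 f [ 0.0661 -1.2884 -0.9846] e [ 0.0029 -0.      0.    ]
0.0015 f [-0.7394 -1.3947 -0.8635] e [ 0.0014 -0.      0.    ]
-0.0000 f [ 4.2868 -2.4383  0.3397] e [ 0.0009  0.0001 -0.0002]
-0.0015 f [12.0575 -3.8035  2.8068] e [ 0.0009  0.0002 -0.0003]
-0.0030 f [18.793  -4.5842  3.4938] e [ 0.0009  0.0003 -0.0005]
-0.0045 f [26.0557 -6.4174  4.4132] e [ 0.0009  0.0003 -0.0006]
[ 0.     -0.0005  0.0004] [ 1.2542 -3.7884  0.4373] 0.2663709070592921 16.3833
```

It stopped just where the mouth should be. I'll confirm by eye before drawing out.

```bash
python3 - <<'E'
from h import *
im,W=cloud("scene"); save(cv2.resize(im[90:190,270:400],None,fx=5,fy=5,interpolation=cv2.INTER_CUBIC),"seat.png")
E
```

```text
(no output)
```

View pics/seat.png

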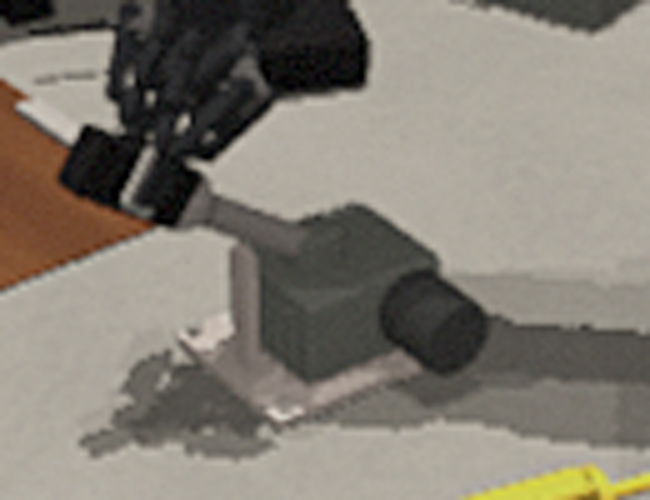

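The collar sits on the mouth with the rod in line with the tube (collar and mouth at about (200,205)). I'll draw it out and go to the plate.

```bash
python3 - <<'E'
from ins import *
off=np.load("/tmp/off.npy")*0
go(.01,off,.06)
f=manip.current_force();print(f)
for d in(.21,.17,.13):
    try: go(d,off,.15); print("out",d); break
    except manip.Unreachable: print("no",d)
R0=Rg(0,0)
manip.move_ptp([.62,-.1,.24],R0)
manip.move_ptp([.529,.196,.2],R0)
manip.move_l([.529,.196,.091],max_speed=.1); manip.dwell(.5)
print(manip.current_ee_pos(),manip.current_time(),manip.current_grip_force())
im,W=cloud("scene"); 
k=(W[...,0]>.37)&(W[...,0]<.48)&(abs(W[...,1]-.196)<.03)&(W[...,2]>.05)&(W[...,2]<.14); P=W[k]
for a in np.arange(.375,.48,.015):
    q=P[abs(P[:,0]-a)<.0075]
    if len(q): print("%.3f"%a,len(q),q.mean(0))
print("tipx",P[:,0].min())
save(cv2.resize(im[140:320,230:500],None,fx=2.8,fy=2.8,interpolation=cv2.INTER_CUBIC),"end.png")
E
```

```text
[-0.3106 -0.3203 -1.1829]
out 0.21
[0.529 0.196 0.091] 21.8667 89.00696754455566
0.390 4 [0.3966 0.1992 0.1086]
0.405 23 [0.4052 0.2013 0.1079]
0.420 24 [0.4197 0.2008 0.108 ]
0.435 26 [0.4348 0.2004 0.1076]
0.450 23 [0.4494 0.2006 0.1075]
tipx 0.3951899010429532
```

View pics/end.png

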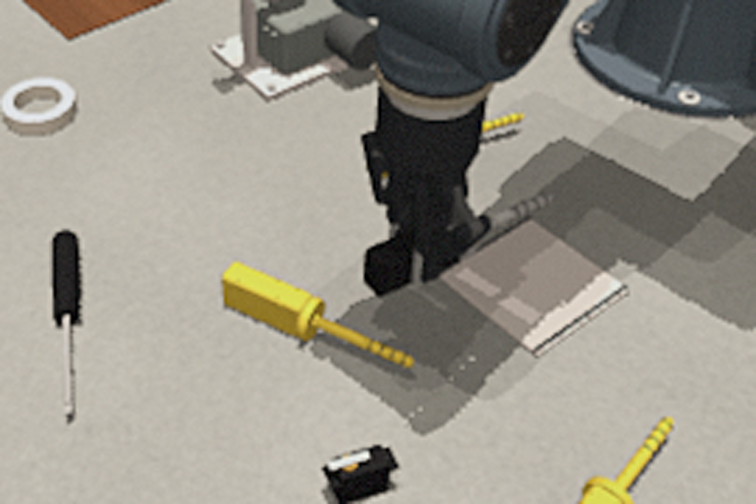

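The rod is held level with its tip at about (0.393, 0.197, 0.106), over the middle of the plate. The screwdriver, tape and servo are undisturbed.

```bash
python3 -c "
from bench import manip
print(manip.sign_off())"
```

```text
the job is handed in; nothing more can be done
None
```

The job is handed in: the gauge was pushed in until its collar stopped on the mouth, drawn right out, and is now held level and steady with its tip about 10 cm above the middle of the plate. It took about 22 s and left the screwdriver, tape and servo untouched.

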